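Load a battery work lamp and slide its cover shut

TASK

Load the work lamp with its two big round cells and close it: move the cell that lies loose in the open bay along the trough up to the closed head, lay the one from the desk in line behind it, both with their button ends towards the head, then slide the flat cover fully home over them and let go.

Things in the scene. Friction and masses are not known exactly. Their poses are not given: they have to be found in the camera images.
- lamp: Grey battery work lamp, 245 x 106 x 56 mm, lying on the desk on rubber feet; it stays put. Origin: centre of its underside; z up, x along it towards the closed head end (with a wire bail), y across (light strip on the -y side). In mm: head and the two side rails of the cover are 56 high; the rails leave y -45.5..45.5 free between them.
- contact (a point): Centre of the brass contact plate at the head end of the bay, lamp (86.5, 0, 26.75) mm. From here a straight open trough, 36 mm wide (y -18..18), floor at z = 10, walls up to z = 45, runs towards -x to the open tail end at x = -118.5. Axes as the lamp's.
- seat_head (a point): Centre of a cell in the front place, lamp (55.75, 0, 26.75) mm; the cell then fills x 25..86.5. Finger scallops, as deep as the trough, widen it to y -44..44 at x 36.5..76.5. Axes as the lamp's.
- seat_tail (a point): Centre of a cell in the place behind it, lamp (-5.75, 0, 26.75) mm; the cell then fills x -36.5..25. Finger scallops, as deep as the trough, widen it to y -44..44 at x -31.5..10.5. Axes as the lamp's.
- cover (a joint): Flat black cover, 135 x 96 x 4 mm, captive in the rails, top at lamp z 50.5 mm. 0 m = home over the bay; grows as it slides open to -x, to 0.150. About 3 N move it; it stays put. Front edge at lamp x = 90.5 mm minus travel. Under its tail edge a contact tab (30 wide, z 14..47, face at x = -39 mm minus travel) runs in the trough; as the cover comes home it pushes loose cells up together.
- cover_bar (a point): Centre of the finger bar that stands across the cover: 10 mm thick along lamp x, 56 mm long along lamp y, lamp z 50.5..66 mm; this point is at z = 60, at lamp x = -8.5 mm minus the cover's travel. Axes as the lamp's.
- cell_a_center (a point): Centre of the big round cell (33.5 mm diameter, 61.5 mm long, about 120 g) lying loose in the lamp's trough, its button already towards the head but 15 to 30 mm short of the contact plate. Its x axis is the cell's axis and points to the button end.
- cell_b_center (a point): Centre of the second, identical cell, lying on the desk beside the lamp at any heading; it can roll. Its x axis is the cell's axis and points to the button end. (The thin 15 x 50 mm battery on the desk is not wanted.)
- cell_a_button (a point): Tip of the button (10 mm diameter, 3.5 mm high, included in the length) of the cell in the trough, 30.75 mm from its centre; the other end is flat.
- cell_b_button (a point): Tip of the button of the cell on the desk, 30.75 mm from its centre; the other end is flat.

How it is judged (in metres and radians):
At the end, for the whole second after the job is handed in: The cover is home within 4 mm. Both cells lie at rest in the trough one behind the other, on its floor and centre line within 5 mm, buttons towards the head: one button within 8 mm of the contact plate, the other within 8 mm of its place behind the first cell. Either cell may be in front (value of joint cover below 0.004 m and ((x of cell_a_button in the frame of lamp between 0.0785 and 0.0895 m and x of cell_b_button in the frame of lamp between 0.017 and 0.028 m) or (x of cell_b_button in the frame of lamp between 0.0785 and 0.0895 m and x of cell_a_button in the frame of lamp between 0.017 and 0.028 m)) and y of cell_a_center in the frame of lamp between -0.005 and 0.005 m and z of cell_a_center in the frame of lamp between 0.022 and 0.032 m and linear speed of each of cell_a, cell_b below 0.02 m/s and y of cell_b_center in the frame of lamp between -0.005 and 0.005 m and z of cell_b_center in the frame of lamp between 0.022 and 0.032 m); the robot touches nothing.
It also fails if it takes over 58 s, if anything falls off the work surface, if the arm or the gripper's body presses on something with over 40 N, if the wrist force passes 120 N, or if a joint passes its speed limit or range.

ROBOT

A 7-joint arm with a two-finger parallel gripper is mounted at the origin on a cart in front of the work surface, level with it; the furniture and walls round the work are solid. World frame = base frame: x ahead of the robot, y to its left, z up, the work surface at z = 0. Lengths are in mm, angles in rad, forces in N, time in s.
With the tool pointing down it reaches from about 400 to 875 mm from the base axis. Payload 4.4 kg.
Tool frame: the origin (TCP) lies midway between the tips of the shut fingers; the grasp point (between the pads) lies ctrl.tcp_to_grasp behind it (ctrl.tcp_to_grasp is the distance from the TCP to the grasp point, in mm); z points along the fingers, y is the line along which they close (so a half turn about z gives the same grasp; the last joint's range is limited). The gripper opens to 85 mm and grips with 20 to 120 N. Pads are 22 mm wide; open, the fingers measure 114 mm over their backs; the gripper's body (76 mm by 85 mm) begins 54 mm behind the grasp point. The pads swing forward as they close: fully open they stand 13 mm farther back than shut.
Start: joints at [1.176, 0.628, 0.038, 1.517, -0.027, 0.996, -0.02], TCP at [209.918, -615.185, 231.313] pointing down, gripper open.
Joint ranges: [-3.06, 3.06], [-0.37, 2.12], [-1.25, 1.32], [0.18, 2.47], [-1.1, 4.24], [0.23, 1.98], [-2.94, 2.94]. Speed limits (rad/s): [2.57, 2.57, 3.14, 3.14, 3.14, 3.14, 3.14].

INTERFACE

Orientations are given as [roll, pitch, yaw] about the fixed x, y, z axes, in that order (R = Rz(yaw) Ry(pitch) Rx(roll)).
In Python, from cell import ctrl, get_image, get_calibration, workorder, boxes_of, place_of gives the robot as it stands.
- The arm moves only by the tool play_rows, never from a script. Its argument "series" is a list that holds one entry, the list of rows, each a list of 7 numbers: the shift along the world's x, y, z in cm, then the turn, a rotation vector about the world's x, y, z in degrees, then the closure, from 0 (fully open) to 1 (shut). A call has 1 to 20 rows; each row shifts and turns the commanded pose from where the row before left it; what a row does not reach is not made up. A row lasts 1/8 s, in which the tool goes at most 62.5 mm and 10.7 degrees, less where a joint would pass 70% of its speed; a pose out of reach is approached as far as the arm can. A call with a gripper value outside its range is refused whole. The fingers move at their own pace and stop on an object; the grip force is fixed at half the most. Time passes only in rows, so rows that do not move let the fingers close. It gives the time, the measured TCP pose, the force, the opening and the grip force at its end, in the units of the state.
- ctrl.read_state(): the state, without advancing time (a new reading comes with each control period).
- get_image(name): name is "scene" or "top" or "wrist"; returns (picture, depth): 480x640x3 uint8, red, green, blue; 480x640 float32, mm along the optical axis (not along the pixel's ray), 0 where there is no reading.
- get_calibration(name): a dict with "K" (3x3 intrinsics, pixels), "R" (3x3) and "t" (3): a world point X has camera coordinates R X + t; the wrist camera has in their place "mount" (4x4, takes a point from camera to tool coordinates, whose origin is the TCP and whose axes are the flange's). Camera axes: x right, y down, z forward; pixel columns grow to the right and rows downward; lengths in mm; the calibration is good to about 2 mm. A picture is of the moment at which its call begins: read the wrist's pose just before it. get_calibration takes no time and is no camera call.
- workorder.finish_job(): hands the job in; it is judged then, once.
Trained networks look in the newest picture that a camera, given by its name, has taken for a name from the list of things; names that differ only in an ending like _2 or _b are one class to them, and where a whole thing is asked for, a point or a joint stands for the part that bears it (a point fixed in the world has none). Each returns a list of dicts, best first, with "p" (0 to 1); they miss things now and then, are a little off and sometimes report something else, mostly with a low value. They report only what shows in the picture. A call takes as long as a camera call.
- boxes_of(target, camera): "pixel" ([column, row] in pixels, amid what is visible of it).
- place_of(target, camera): "pixel" ([column, row] in pixels: a listed point, or the origin of a listed thing).
The state is a dict: "clock": time; "qpos": joint angles; "qd": joint speeds; "tau": joint torques, N m; "eef_pos": TCP position; "tool_rot": TCP orientation; "force": force on the tool from outside, world axes, zero at the start; "torque": the same for the moment, N m; "width": finger opening in mm; "gripper_force": force on a finger pad.
Only numpy, scipy, OpenCV 4.12 (cv2) and the standard library are available. Lean on these libraries where they do the work, as an engineer would, in place of code of your own. Each camera call takes 0.05 s, during which the arm holds its last target. There are 200 camera calls.

## Working session

There is one attempt and no reset: what is moved stays moved. The work goes in short steps, Python scripts to look and compute and a tool call to move; the robot and the scene stay as the last step left them, time stands still between calls to the robot, and variables do not carry over. Pictures are saved under pics/ and viewed, at most 10 in all, crops included, and the job is handed in when it is done.

Besides the shell and the picture viewer there is one more tool, called after ">>>" as a command line: name --argument value ..., lists and objects as JSON in quotes. play_rows: Moves the arm, as the interface text tells. Its arguments: {"type":"object","properties":{"series":{"type":"array"}},"required":["series"]}

```bash
mkdir -p pics; ls; cat > h.py <<'E'
import numpy as np, cv2
from scipy.spatial.transform import Rotation as Ro
from cell import ctrl, get_image, get_calibration, workorder, boxes_of, place_of
def cam(name):
    s=ctrl.read_state(); im,d=get_image(name); c=get_calibration(name); K=np.array(c["K"])
    if "mount" in c:
        T=np.eye(4); T[:3,:3]=Ro.from_euler('xyz',s["tool_rot"]).as_matrix(); T[:3,3]=s["eef_pos"]
        M=T@np.array(c["mount"])
    else:
        R=np.array(c["R"]); M=np.eye(4); M[:3,:3]=R.T; M[:3,3]=-R.T@np.array(c["t"])
    return im,d,K,M
def ray(px,K,M):
    return M[:3,:3]@np.linalg.inv(K)@np.array([px[0],px[1],1.]),M[:3,3]
def atz(px,K,M,z):
    r,o=ray(px,K,M); return o+r*(z-o[2])/r[2]
def cloud(d,K,M):
    v,u=np.mgrid[:480,:640]; p=np.linalg.inv(K)@np.stack([u.ravel(),v.ravel(),np.ones(u.size)])*d.ravel()
    return (M[:3,:3]@p+M[:3,3:]).T.reshape(480,640,3)
def save(n,im): cv2.imwrite(f'pics/{n}.png',im[:,:,::-1])
E
python3 - <<'E'
from h import *
print(ctrl.read_state(),ctrl.tcp_to_grasp)
ims=[]
for c in ["top","scene"]:
    im,d,K,M=cam(c); ims.append(im); P=cloud(d,K,M)
    for n in ["lamp","contact","seat_head","seat_tail","cover_bar","cell_a_center","cell_b_center","cell_a_button","cell_b_button"]:
        for r in place_of(n,c)[:2]:
            u,v=map(int,np.round(r["pixel"])); print(c,n,round(r["p"],2),u,v,P[np.clip(v,0,479),np.clip(u,0,639)].round() if 0<=u<640 and 0<=v<480 else None)
    save(c,im)
E
```

```text
pics
{'clock': 0.0, 'qpos': array([ 1.17620674,  0.6293559 ,  0.03845905,  1.5183481 , -0.02700689,
        0.99633369, -0.02000664]), 'qd': array([ 5.55457607e-04, -9.11698064e-04,  6.63877576e-04,  9.37308901e-04,
       -7.48328241e-05,  2.19596094e-03,  7.45790434e-05]), 'tau': array([ 1.44542469e-04, -5.63414204e+01,  1.22631546e+00, -1.93444848e+01,
        1.09642575e-02,  1.05832180e-02,  2.81788527e-05]), 'eef_pos': array([ 209.70087194, -614.58131509,  230.38945233]), 'tool_rot': array([-3.13966634e+00,  3.00909537e-05,  3.28765849e-01]), 'force': array([-0.64383773,  0.1891061 ,  0.38754111]), 'torque': array([0.00687497, 0.00371224, 0.0174506 ]), 'gripper_force': 0.0, 'width': 85.1201559538917} 18.700000000000003
top lamp 0.61 278 203 [605. -46.  10.]
top lamp 0.46 303 185 [630. -91.  43.]
top contact 0.84 316 177 [ 652. -112.   11.]
top contact 0.51 184 240 [533. 103.  62.]
top seat_head 0.98 300 185 [630. -85.  42.]
top seat_tail 0.72 271 202 [607. -33.   9.]
top cover_bar 0.81 186 240 [532.  99.  64.]
top cell_a_center 0.93 292 192 [618. -72.  39.]
top cell_b_center 0.84 307 284 [463. -99.  37.]
top cell_a_button 0.9 309 182 [643. -99.   9.]
top cell_b_button 0.96 300 297 [442. -87.  23.]
top cell_b_button 0.48 310 178 [ 651. -101.    7.]
scene lamp 0.66 285 234 [563. -65.  46.]
scene contact 0.97 325 224 [664. -99.  16.]
scene seat_head 0.95 310 225 [621. -88.  38.]
scene seat_tail 0.75 284 224 [624. -18.  12.]
scene cover_bar 0.72 209 211 [527. 101.  66.]
scene cell_a_center 0.71 302 226 [605. -79.  43.]
scene cell_b_center 0.82 272 277 [ 460. -106.   33.]
scene cell_a_button 0.49 324 226 [ 628. -118.   44.]
scene cell_a_button 0.33 302 225 [608. -76.  43.]
scene cell_b_button 0.55 255 287 [447. -72.   0.]
```

View pics/top.png

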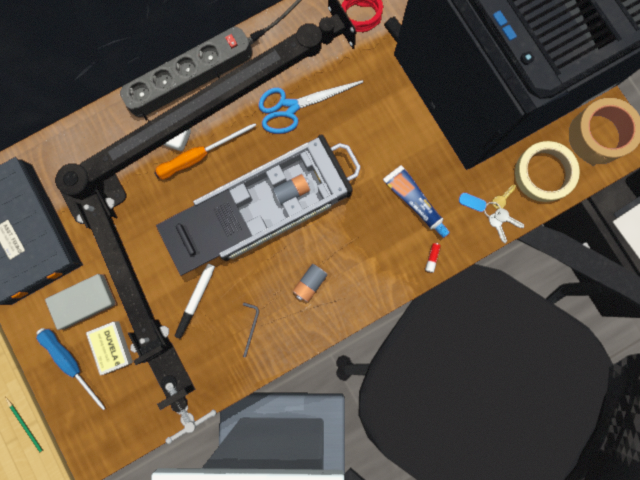

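```bash
cat >> h.py <<'E'
def rect(pts):
    (c,wh,a)=cv2.minAreaRect(pts.astype(np.float32)); b=cv2.boxPoints((c,wh,a)); return np.round(c,1),np.round(wh,1),round(a,2),b.round(0).tolist()
E
python3 - <<'E'
from h import *
im,d,K,M=cam("top"); P=cloud(d,K,M)
ok=d>0
def sel(m,zlo,zhi):
    return P[m&ok&(P[:,:,2]>zlo)&(P[:,:,2]<zhi)]
X,Y=P[:,:,0],P[:,:,1]
near=(X>300)&(X<800)&(Y>-250)&(Y<300)
for nm,m,lo,hi in [("cellb",(abs(X-463)<60)&(abs(Y+99)<60),15,45),("lamp",near&(X-460+0.55*(Y+100)>60),35,80),("bar",(abs(X-533)<60)&(abs(Y-100)<60),58,75)]:
    q=sel(m,lo,hi); print(nm,len(q),rect(q[:,:2]))
print(Ro.from_matrix(M[:3,:3]).as_euler('xyz'),M[:3,3])
for n,z in [("contact",26.75),("cover_bar",60),("cell_a_center",26.75),("cell_b_center",16.75),("cell_b_button",16.75),("cell_a_button",26.75),("seat_head",26.75),("seat_tail",26.75)]:
    print(n,atz(place_of(n,"top")[0]["pixel"],K,M,z).round(1))
E
```

```text
cellb 678 (array([ 465.7, -102. ]), array([32.6, 61.2]), 54.67, [[431.0, -98.0], [481.0, -133.0], [500.0, -106.0], [450.0, -71.0]])
lamp 19178 (array([581.6,  57.8]), array([436.7, 484.2]), 0.0, [[363.0, 300.0], [363.0, -184.0], [800.0, -184.0], [800.0, 300.0]])
bar 229 (array([523.7,  84.8]), array([88.4, 30.2]), 54.46, [[486.0, 58.0], [510.0, 40.0], [562.0, 112.0], [537.0, 130.0]])
[-3.00729706  0.01156625 -1.56529767] [ 428.77769259 -134.51650761  914.51276287]
contact [ 647.5 -112.1   26.8]
cover_bar [533.1 105.4  60. ]
cell_a_center [626.3 -67.1  26.8]
cell_b_center [ 463.9 -106.2   16.8]
cell_b_button [444.  -83.7  16.8]
cell_a_button [ 642.8 -100.6   26.8]
seat_head [632.  -88.6  26.8]
seat_tail [609.  -35.7  26.8]
```

The top view shows the lamp from tail bar (186,240) to head (345,180). Cell a is at (292,190), cell b at (310,283) with its orange button end to the lower left, and a black boom runs on the left. Next I check obstacle heights along the path.

```bash
python3 - <<'E'
from h import *
im,d,K,M=cam("top"); P=cloud(d,K,M)
Q=P[d>0]
print("rows x, cols y: max z (cm)")
ys=np.arange(300,-700,-50); print("      ",*[f"{y:5d}" for y in ys])
for x in range(800,50,-50):
    r=[]
    for y in ys:
        m=(abs(Q[:,0]-x)<25)&(abs(Q[:,1]-y)<25); r.append(f"{Q[m,2].max():5.0f}" if m.any() else "    .")
    print(f"{x:5d} ",*r)
print(get_calibration("wrist"))
E
```

```text
rows x, cols y: max z (cm)
         300   250   200   150   100    50     0   -50  -100  -150  -200  -250  -300  -350  -400  -450  -500  -550  -600  -650
  800    299   294    47    47    79    83    82    79    13    11     9     6   301   300   295   295   295   288   198   112
  750      5     6    81    81    82    82    17    15    12     6     8     6   292   301   299   300   302   279    53    54
  700      6    80    81    81    80    18     5    60    61    62    36     5     6   300   301   301   297    53    54    53
  650     85    83    80    30    29    59    60    62    60    63    36    17    16   292   292    29    29    30    43     7
  600     84    82     9     5    59    61    55    58    60    61     6    18    32    29     8    11    29    30     5  -729
  550     56    44    42    55    70    56    61    62    59     6     6     6    31    27     7     9     5   -50   -49   -53
  500     58    44    44    54    69    61    60     5    38    32     6     6    21     6     6  -241  -238   -52   -48   -47
  450     51    40    43    40    20    17     9    24   
[... 770 characters left out ...]
3   -56  -236  -239  -240  -241  -241  -243  -242  -242   -40
  100      .  -732  -642  -628  -159  -160  -159  -161  -163   -62   -63  -240  -236  -238  -237  -240  -240  -242  -133   -76
{'K': array([[345.38115076,   0.        , 318.82633614],
       [  0.        , 345.38115076, 238.18193627],
       [  0.        ,   0.        ,   1.        ]]), 'mount': array([[-1.68222677e-05, -9.53778415e-01, -3.00510789e-01,
         7.82079821e+01],
       [ 9.99999947e-01, -1.14006090e-04,  3.05860170e-04,
        -2.38320741e-02],
       [-3.25982888e-04, -3.00510768e-01,  9.53778366e-01,
        -1.42804959e+02],
       [ 0.00000000e+00,  0.00000000e+00,  0.00000000e+00,
         1.00000000e+00]])}
```

View pics/scene.png

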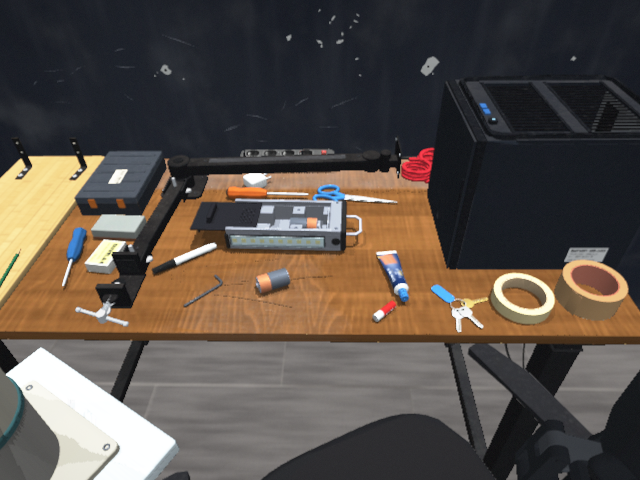

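Scene view agrees: the path to cell b (272,280) is clear, and the boom stays below 90 mm.

>>> play_rows --series '[[[1.8, 3.7, 0.1, 0, 0, -4.2, 0], [1.8, 3.7, 0.1, 0, 0, -4.2, 0], [1.8, 3.7, 0.1, 0, 0, -4.2, 0], [1.8, 3.7, 0.1, 0, 0, -4.2, 0], [1.8, 3.7, 0.1, 0, 0, -4.2, 0], [1.8, 3.7, 0.1, 0, 0, -4.2, 0], [1.8, 3.7, 0.1, 0, 0, -4.2, 0], [1.8, 3.7, 0.1, 0, 0, -4.2, 0], [1.8, 3.7, 0.1, 0, 0, -4.2, 0], [1.8, 3.7, 0.1, 0, 0, -4.2, 0], [1.8, 3.7, 0.1, 0, 0, -4.2, 0], [1.8, 3.7, 0.1, 0, 0, -4.2, 0], [1.8, 3.7, 0.1, 0, 0, -4.2, 0], [1.8, 3.7, 0.1, 0, 0, -4.2, 0], [0, 0, 0, 0, 0, 0, 0], [0, 0, 0, 0, 0, 0, 0]]]'

```text
clock: 3.5
eef_pos: [461.6, -97.7, 245.4]
tool_rot: [3.141, -0.0, -0.697]
force: [-0.6, -0.1, -0.9]
width: 85.2
gripper_force: 0.0
```

```bash
python3 - <<'E'
from h import *
s=ctrl.read_state(); print(s["clock"],s["eef_pos"],s["tool_rot"],s["qpos"])
im,d,K,M=cam("wrist"); P=cloud(d,K,M); save("w1",im); np.savez("w1.npz",im=im,d=d,K=K,M=M)
for n,z in [("contact",26.75),("cover_bar",60),("cell_a_center",26.75),("cell_a_button",26.75),("cell_b_center",16.75),("cell_b_button",16.75),("seat_head",26.75),("seat_tail",26.75)]:
    for r in place_of(n,"wrist")[:2]:print(n,round(r["p"],2),np.round(r["pixel"]),atz(r["pixel"],K,M,z).round(1))
X,Y,Z=P[...,0],P[...,1],P[...,2]
q=P[(d>0)&(abs(X-465)<60)&(abs(Y+102)<55)&(Z>12)]; print(rect(q[:,:2]),q[:,2].max())
E
```

```text
3.5 [461.6065358  -97.70714556 245.37416871] [ 3.14100804e+00 -1.99554157e-04 -6.97094559e-01] [-0.04181981  0.36611923  0.25780722  1.98411413 -0.12593091  0.80652925
 -1.98091701]
cover_bar 0.71 [126. 280.] [536.2 101.7  60. ]
cell_a_center 0.57 [190.  96.] [626.4 -70.7  26.8]
cell_a_center 0.44 [126. 282.] [535.1 129.3  26.8]
cell_a_button 0.86 [195.  62.] [643.4 -96.1  26.8]
cell_a_button 0.53 [202.  44.] [ 649.7 -111.9   26.8]
cell_b_center 0.84 [321. 202.] [ 462.4 -100.6   16.8]
cell_b_button 0.57 [322. 228.] [438.8 -82.4  16.8]
seat_head 0.7 [195.  78.] [634.1 -85.7  26.8]
seat_tail 0.91 [176. 140.] [606.  -30.3  26.8]
seat_tail 0.7 [321. 226.] [444.2 -84.5  26.8]
(array([466.8, -99. ]), array([139.5,  62.6]), 63.42, [[408.0, -147.0], [464.0, -175.0], [526.0, -51.0], [470.0, -23.0]]) 344.80095060864534
```

View pics/w1.png

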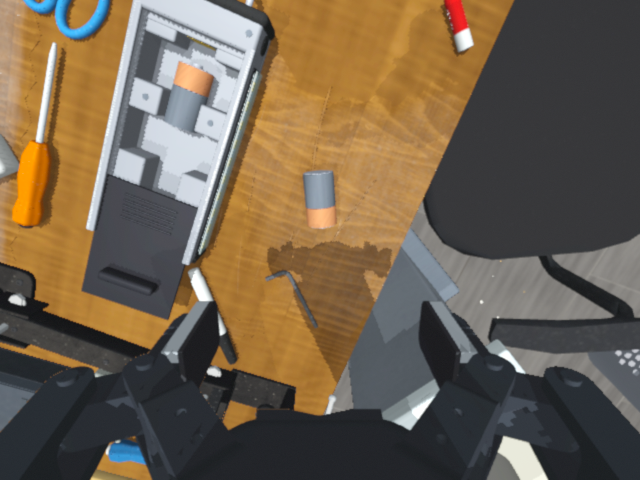

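Wrist view: cell b at (320,200), axis nearly vertical with the button down. Lamp at upper left, cell a at (188,95) short of the head. Now fit both with depth.

```bash
python3 - <<'E'
from h import *
f=np.load("w1.npz"); d,K,M=f["d"],f["K"],f["M"]; P=cloud(d,K,M)
X,Y,Z=P[...,0],P[...,1],P[...,2]
q=P[(d>0)&(abs(X-465)<50)&(abs(Y+102)<50)&(Z>10)&(Z<40)]; print("b",rect(q[:,:2]),np.percentile(q[:,2],98))
# lamp
m=((d>0)&(Z>40)&(Z<75)&(X>470)&(X<720)&(Y>-180)&(Y<190)).astype(np.uint8)
n,l,st,c=cv2.connectedComponentsWithStats(m)
i=l[215,130]; i=1+np.argmax(st[1:,4]); q=P[l==i]; print("lamp",len(q),rect(q[:,:2]))
u=np.array([np.cos(np.radians(-62)),np.sin(np.radians(-62))])
b=P[(d>0)&(Z>60)&(Z<72)&(abs(X-535)<50)&(abs(Y-100)<40)]; print("bar",len(b),rect(b[:,:2]),b[:,2].mean())
a=P[(d>0)&(Z>36)&(Z<50)&(abs(X-622)<35)&(abs(Y+72)<35)]; print("a",len(a),rect(a[:,:2]))
for px,z in [((136,3),56),((274,38),56),((90,229),56),((193,264),56)]: print(px,atz(px,K,M,z).round(1))
E
```

```text
b (array([ 465.2, -100.2]), array([32.6, 61.2]), 54.88, [[431.0, -96.0], [481.0, -131.0], [500.0, -105.0], [450.0, -69.0]]) 34.425005666571955
lamp 26954 (array([590.8,  -7.7]), array([111.3, 320. ]), 28.11, [[466.0, 107.0], [617.0, -175.0], [715.0, -123.0], [564.0, 160.0]])
bar 604 (array([534.3, 101.8]), array([55.7, 10.8]), 28.21, [[507.0, 93.0], [512.0, 84.0], [561.0, 110.0], [556.0, 120.0]]) 64.99270935292863
a 3172 (array([621.8, -67.9]), array([62.6, 69.3]), 88.97, [[587.0, -98.0], [656.0, -100.0], [657.0, -37.0], [588.0, -36.0]])
(136, 3) [696.  -94.6  56. ]
(274, 38) [ 603.3 -165.1   56. ]
(90, 229) [595.9  89.7  56. ]
(193, 264) [503.6  38.   56. ]
```

>>> play_rows --series '[[[1.7, 1.0, -1.8, 0, 0, 8.5, 1], [1.7, 1.0, -1.8, 0, 0, 8.5, 1], [1.7, 1.0, -1.8, 0, 0, 8.5, 1], [1.7, 1.0, -1.8, 0, 0, 8.5, 1], [1.7, 1.0, -1.8, 0, 0, 8.5, 1], [1.7, 1.0, -1.8, 0, 0, 8.5, 1], [1.7, 1.0, -1.8, 0, 0, 8.5, 1], [1.6, 1.1, -1.8, 0, 0, 8.5, 1], [0, 0, 0, 0, 0, 0, 1], [0, 0, 0, 0, 0, 0, 1]]]'

```text
clock: 5.2
eef_pos: [596.3, -17.1, 101.6]
tool_rot: [3.141, 0.001, 0.486]
force: [-0.7, 0.6, 1.0]
width: -0.1
gripper_force: 0.0
```

```bash
cat >> h.py <<'E'
O=np.array([608.7,-38.5]); H=np.radians(-61.85); U=np.array([np.cos(H),np.sin(H)]); V=np.array([-U[1],U[0]])
def lamp(p): q=np.asarray(p)[...,:2]-O; return np.stack([q@U,q@V],-1)
def world(x,y): return O+x*U+y*V
E
python3 - <<'E'
from h import *
s=ctrl.read_state(); print(s["clock"],s["eef_pos"],np.degrees(s["tool_rot"]),lamp(s["eef_pos"]),s["width"])
im,d,K,M=cam("wrist"); P=cloud(d,K,M); save("w2",im)
L=lamp(P); Z=P[...,2]
for n,z in [("cell_a_center",26.75),("cell_a_button",26.75),("contact",26.75),("seat_tail",26.75)]:
    for r in place_of(n,"wrist")[:2]:print(n,round(r["p"],2),np.round(r["pixel"]),lamp(atz(r["pixel"],K,M,z)).round(1))
E
```

```text
5.2 [596.304129   -17.05672774 101.62359628] [1.79983530e+02 5.04390862e-02 2.78608056e+01] [-24.75500805  -0.81309232] -0.10604610457970422
cell_a_center 0.77 [410. 249.] [36.3  0.8]
cell_a_button 0.81 [452. 250.] [64.3  0.1]
contact 0.77 [483. 250.] [85.3  0.2]
seat_tail 0.88 [341. 250.] [-9.5  0. ]
```

View pics/w2.png

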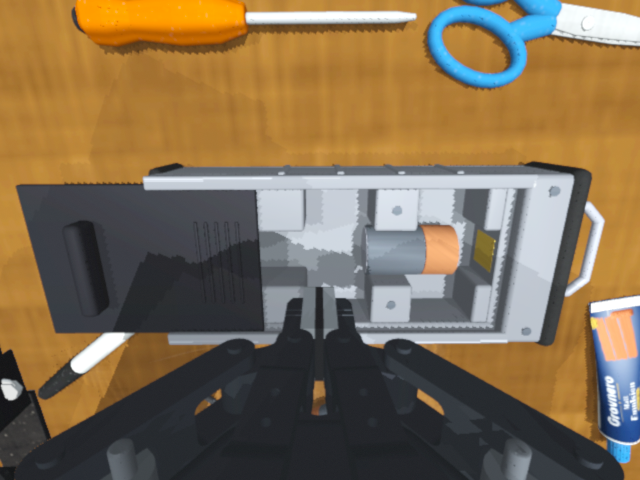

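Picture confirms: cell a at (412,250) lies short of the brass contact (485,250), and the closed fingers are over the empty trough behind it.

>>> play_rows --series '[[[0.1, 0.0, -2, 0, 0, 0, 1], [0, 0, -2, 0, 0, 0, 1], [0, 0, -2, 0, 0, 0, 1], [0, 0, -2, 0, 0, 0, 1], [0, 0, 0, 0, 0, 0, 1], [0.2, -0.4, 0, 0, 0, 0, 1], [0.2, -0.4, 0, 0, 0, 0, 1], [0.2, -0.3, 0, 0, 0, 0, 1], [0.1, -0.2, 0, 0, 0, 0, 1], [0.1, -0.2, 0, 0, 0, 0, 1], [0.1, -0.2, 0, 0, 0, 0, 1], [0.1, -0.2, 0, 0, 0, 0, 1], [0.1, -0.2, 0, 0, 0, 0, 1], [0.1, -0.2, 0, 0, 0, 0, 1], [0.1, -0.2, 0, 0, 0, 0, 1], [0.1, -0.2, 0, 0, 0, 0, 1], [0.1, -0.2, 0, 0, 0, 0, 1], [0.1, -0.15, 0, 0, 0, 0, 1], [0, 0, 0, 0, 0, 0, 1]]]'

```text
clock: 7.82
eef_pos: [613.6, -46.4, 21.3]
tool_rot: [-3.141, 0.0, 0.489]
force: [-0.8, 1.5, 1.6]
width: 0.1
gripper_force: 1.1
```

```bash
python3 - <<'E'
from h import *
s=ctrl.read_state(); print(s["clock"],s["eef_pos"],lamp(s["eef_pos"]),s["force"])
im,d,K,M=cam("wrist"); save("w3",im)
for n,z in [("cell_a_center",26.75),("cell_a_button",26.75),("contact",26.75)]:
    for r in place_of(n,"wrist")[:1]:print(n,round(r["p"],2),np.round(r["pixel"]),lamp(atz(r["pixel"],K,M,z)).round(1))
E
```

```text
7.825 [613.6359533  -46.37106923  21.26030679] [9.26873517 0.63868163] [-0.8460346   1.4922135   1.64199235]
cell_a_center 0.92 [418. 313.] [54.   0.5]
cell_a_button 0.65 [485. 314.] [84.1 -0.1]
contact 0.87 [491. 312.] [86.3  0.6]
```

>>> play_rows --series '[[[-0.5, 0.9, 0, 0, 0, 0, 1], [0, 0, 3, 0, 0, 0, 1], [0, 0, 3, 0, 0, 0, 1], [0, 0, 3, 0, 0, 0, 1], [-1.8, -0.8, 0, 0, 0, -7.9, 0], [-1.8, -0.8, 0, 0, 0, -7.9, 0], [-1.8, -0.8, 0, 0, 0, -7.9, 0], [-1.8, -0.8, 0, 0, 0, -7.9, 0], [-1.8, -0.8, 0, 0, 0, -7.9, 0], [-1.8, -0.8, 0, 0, 0, -7.9, 0], [-1.8, -0.8, 0, 0, 0, -7.9, 0], [-1.8, -0.7, 0, 0, 0, -7.9, 0], [0, 0, 0, 0, 0, 0, 0], [0, 0, 0, 0, 0, 0, 0]]]'

```text
clock: 9.78
eef_pos: [466.1, -100.3, 111.5]
tool_rot: [-3.141, -0.002, -0.611]
force: [0.0, 0.1, -0.4]
width: 85.7
gripper_force: 0.0
```

```bash
python3 - <<'E'
from h import *
s=ctrl.read_state(); print(s["clock"],s["eef_pos"],np.degrees(s["tool_rot"]),s["qpos"],s["width"])
im,d,K,M=cam("wrist"); P=cloud(d,K,M); X,Y,Z=np.moveaxis(P,2,0); save("w3",im)
q=P[(d>0)&(abs(X-465)<50)&(abs(Y+102)<50)&(Z>8)&(Z<40)]; print("b",rect(q[:,:2]),np.percentile(q[:,2],98))
for n in ["cell_b_center","cell_b_button"]:
    for r in place_of(n,"wrist")[:1]:print(n,round(r["p"],2),np.round(r["pixel"]),atz(r["pixel"],K,M,16.75).round(1))
E
```

```text
9.775 [ 466.13385804 -100.33118972  111.50782604] [-1.79954645e+02 -8.81768157e-02 -3.49952996e+01] [ 0.03207418  0.58750364  0.17587826  2.10673626 -0.21933839  0.46237697
 -1.80589091] 85.7306762192757
b (array([ 466.4, -101.3]), array([32.7, 58.5]), 54.77, [[433.0, -98.0], [481.0, -132.0], [500.0, -105.0], [452.0, -71.0]]) 34.18646262997175
cell_b_center 0.62 [326. 242.] [ 463.8 -103.4   16.8]
cell_b_button 0.7 [321. 282.] [439.9 -82.6  16.8]
```

>>> play_rows --series '[[[0, 0, -2.5, 0, 0, 0, 0], [0, -0.1, -2.5, 0, 0, 0, 0], [0, 0, -2.5, 0, 0, 0, 0], [0, 0, -2, 0, 0, 0, 0], [0, 0, -1.1, 0, 0, 0, 0], [0, 0, 0, 0, 0, 0, 0.4], [0, 0, 0, 0, 0, 0, 1], [0, 0, 0, 0, 0, 0, 1], [0, 0, 0, 0, 0, 0, 1], [0, 0, 0, 0, 0, 0, 1], [0, 0, 0, 0, 0, 0, 1]]]'

```text
clock: 11.3
eef_pos: [465.4, -101.6, 6.5]
tool_rot: [-3.141, -0.001, -0.614]
force: [-0.6, 1.2, 6.1]
width: 31.7
gripper_force: 59.2
```

>>> play_rows --series '[[[0, 0, 2, 0, 0, 0, 1], [0, 0, 4, 0, 0, 0, 1], [0, 0, 4, 0, 0, 0, 1], [0.9, 0.5, 0, 0, 0, 10.2, 1], [0.9, 0.5, 0, 0, 0, 10.2, 1], [0.9, 0.5, 0, 0, 0, 10.2, 1], [0.9, 0.5, 0, 0, 0, 10.2, 1], [0.9, 0.4, 0, 0, 0, 10.2, 1], [1, 0.4, 0, 0, 0, 10.2, 1], [0.9, 0.5, 0, 0, 0, 10.2, 1], [0.9, 0.5, 0, 0, 0, 10.2, 1], [0.9, 0.5, 0, 0, 0, 10.2, 1], [1, 0.4, 0, 0, 0, 10.2, 1], [1, 0.4, 0, 0, 0, 10.2, 1], [1, 0.4, 0, 0, 0, 10.2, 1], [0.9, 0.5, 0, 0, 0, 10.2, 1], [0.9, 0.5, 0, 0, 0, 10.2, 1], [1, 0.4, 0, 0, 0, 10.2, 1], [0, 0, 0, 0, 0, 0, 1], [0, 0, 0, 0, 0, 0, 1]]]'

```text
clock: 13.8
eef_pos: [604.0, -33.2, 105.6]
tool_rot: [-3.14, 0.001, 2.053]
force: [0.0, 0.2, -1.9]
width: 31.6
gripper_force: 59.9
```

```bash
python3 - <<'E'
from h import *
s=ctrl.read_state(); print(s["clock"],s["eef_pos"],np.degrees(s["tool_rot"]),lamp(s["eef_pos"]),s["width"],s["force"])
im,d,K,M=cam("wrist"); save("w4",im)
for n,z in [("cell_b_center",s["eef_pos"][2]+10),("cell_b_button",s["eef_pos"][2]+10),("cell_a_button",26.75),("contact",26.75)]:
    for r in place_of(n,"wrist")[:2]:print(n,round(r["p"],2),np.round(r["pixel"]),lamp(atz(r["pixel"],K,M,z)).round(1))
E
```

```text
13.8 [604.0321532  -33.24817296 105.55614666] [-1.79929293e+02  3.64644642e-02  1.17641177e+02] [-6.83282106 -1.637998  ] 31.574530000883406 [ 0.02092659  0.24240506 -1.90368456]
cell_b_center 0.78 [321. 321.] [-3.9  0.5]
```

View pics/w4.png

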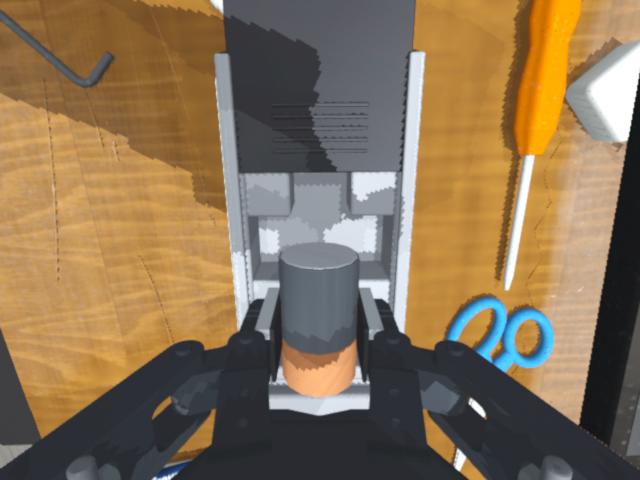

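Held cell b is over the trough, orange button end towards the head (bottom of picture), rear face at (319,243–270). I work out its offset in the grip.

```bash
python3 - <<'E'
from h import *
im,d,K,M=cam("wrist"); P=cloud(d,K,M); L=lamp(P); Z=P[...,2]
m=(d>0)&(Z>100)&(Z<140)&(abs(L[...,1])<14)
for r in [245,250,258,265,268,270,272,275,280,300]:
    print(r,P[r,319].round(1),L[r,319].round(1))
q=L[300,:][(m[300])]; print("lateral at row300",q[:,1].min(),q[:,1].max())
top=[(L[r,c,1],Z[r,c]) for r in (285,300,315) for c in range(285,356,5)]
a=np.array(top);p=np.polyfit(a[:,0],a[:,1],2); print("crest y",-p[1]/2/p[0],"z",np.polyval(p,-p[1]/2/p[0]))
E
```

```text
245 [592.4  -6.9 105.4] [-35.5   0.5]
250 [592.2  -6.5 113.4] [-36.1   0.5]
258 [592.4  -6.9 121.3] [-35.5   0.5]
265 [592.3  -6.7 129.3] [-35.8   0.5]
268 [592.2  -6.6 132.4] [-35.9   0.5]
270 [592.5  -7.2 132.8] [-35.2   0.5]
272 [592.7  -7.6 133.5] [-34.8   0.5]
275 [593.4  -8.8 133.2] [-33.5   0.5]
280 [594.4 -10.7 132.7] [-31.3   0.5]
300 [598.1 -17.7 133.2] [-23.4   0.4]
lateral at row300 -13.990866008683842 13.963589537216095
crest y 0.42312498992795305 z 138.48431230668365
```

>>> play_rows --series '[[[-0.2, 0.4, 0, 0, 0, 0.5, 1], [0, 0, -2, 0, 0, 0, 1], [0, 0, -2, 0, 0, 0, 1], [0, 0, -2, 0, 0, 0, 1], [0, 0, -1.5, 0, 0, 0, 1], [0, 0, -0.8, 0, 0, 0, 1], [0, 0, -0.4, 0, 0, 0, 1], [0, 0, 0, 0, 0, 0, 1], [0, 0, 0, 0, 0, 0, 1]]]'

```text
clock: 15.22
eef_pos: [603.3, -28.6, 19.3]
tool_rot: [3.141, 0.001, 2.065]
force: [-0.7, -0.5, -1.1]
width: 31.3
gripper_force: 59.9
```

>>> play_rows --series '[[[0, 0, -0.2, 0, 0, 0, 1], [0, 0, 0, 0, 0, 0, 1], [0, 0, 0, 0, 0, 0, 0.45], [0, 0, 0, 0, 0, 0, 0.45], [0, 0, 0, 0, 0, 0, 0.45], [0, 0, 0, 0, 0, 0, 0.45], [0, 0, 1, 0, 0, 0, 0.45], [0, 0, 2, 0, 0, 0, 0.45], [0, 0, 3, 0, 0, 0, 0.45], [0, 0, 3, 0, 0, 0, 0.45], [0, 0, 0, 0, 0, 0, 0.45]]]'

```text
clock: 16.6
eef_pos: [605.2, -28.4, 110.7]
tool_rot: [3.136, 0.004, 2.065]
force: [0.3, 0.1, -0.5]
width: 47.1
gripper_force: 0.0
```

```bash
python3 - <<'E'
from h import *
s=ctrl.read_state(); print(s["clock"],s["eef_pos"],np.degrees(s["tool_rot"]),lamp(s["eef_pos"]),s["width"],s["force"])
im,d,K,M=cam("wrist"); save("w5",im)
P=cloud(d,K,M); L=lamp(P); Z=P[...,2]
for x in (-35,-25,-20): 
    m=(d>0)&(abs(L[...,0]-x)<3)&(abs(L[...,1])<17)&(Z<60); print(x,np.percentile(Z[m],[50,98]) if m.any() else None)
for n in ["cell_b_center","cell_b_button","cover_bar"]:
    for r in place_of(n,"wrist")[:2]:print(n,round(r["p"],2),np.round(r["pixel"]),lamp(atz(r["pixel"],K,M,60 if 'bar' in n else 26.75)).round(1))
E
```

```text
16.6 [605.19635478 -28.44831516 110.68761042] [179.65823442   0.20547511 118.32231202] [-10.51568128   1.6529807 ] 47.09524213839562 [ 0.32769707  0.0751509  -0.50279988]
-35 [41.54202809 44.27759847]
-25 [41.53849177 44.4139747 ]
-20 [41.75866016 44.34282976]
cell_b_center 0.88 [317. 244.] [-10.8   2.4]
cell_b_button 0.57 [316. 284.] [19.2  1.9]
```

View pics/w5.png

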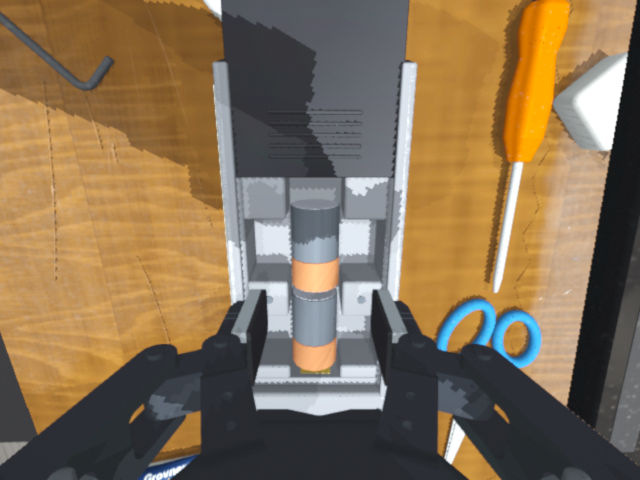

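The picture shows both cells in line in the trough, orange button ends towards the head: cell b at (316,245), cell a at (315,330). Next, the cover: closed fingers go behind the bar.

>>> play_rows --series '[[[-1.6, 3.0, 0, 0, 0, 0, 1], [-1.6, 3.0, 0, 0, 0, 0, 1], [-1.6, 3.0, 0, 0, 0, 0, 1], [-1.6, 3.0, 0, 0, 0, 0, 1], [-1.6, 2.9, 0, 0, 0, 0, 1], [0, 0, 0, 0, 0, 0, 1], [0, 0, 0, 0, 0, 0, 1]]]'

```text
clock: 17.68
eef_pos: [522.8, 119.7, 106.2]
tool_rot: [-3.14, 0.001, 2.065]
force: [0.1, 0.6, -0.6]
width: -0.1
gripper_force: 0.0
```

```bash
python3 - <<'E'
from h import *
s=ctrl.read_state(); print(s["clock"],s["eef_pos"],np.degrees(s["tool_rot"]),lamp(s["eef_pos"]),s["width"],s["force"])
E
```

```text
17.675 [522.76345149 119.66738938 106.16386198] [-1.79928025e+02  4.61624815e-02  1.18319586e+02] [-180.00191197   -1.15113775] -0.12332897584123761 [ 0.10610142  0.61958743 -0.56262851]
```

>>> play_rows --series '[[[0, 0.05, -2, 0, 0, 0, 1], [0, 0, -2, 0, 0, 0, 1], [0, 0, -1, 0, 0, 0, 1], [0.5, -0.94, 0, 0, 0, 0, 1], [0.5, -0.94, 0, 0, 0, 0, 1], [0.5, -0.94, 0, 0, 0, 0, 1], [0.5, -0.94, 0, 0, 0, 0, 1], [0.5, -0.94, 0, 0, 0, 0, 1], [0.5, -0.94, 0, 0, 0, 0, 1], [0.5, -0.94, 0, 0, 0, 0, 1], [0.5, -0.94, 0, 0, 0, 0, 1], [0.5, -0.94, 0, 0, 0, 0, 1], [0.5, -0.94, 0, 0, 0, 0, 1], [0.5, -0.94, 0, 0, 0, 0, 1], [0.5, -0.94, 0, 0, 0, 0, 1], [0.5, -0.94, 0, 0, 0, 0, 1], [0.4, -0.75, 0, 0, 0, 0, 1], [0, 0, 0, 0, 0, 0, 1]]]'

```text
clock: 19.92
eef_pos: [592.3, -10.5, 56.6]
tool_rot: [-3.141, 0.002, 2.064]
force: [0.7, 0.2, 0.3]
width: 0.1
gripper_force: 0.0
```

```bash
python3 - <<'E'
from h import *
s=ctrl.read_state(); print(s["clock"],s["eef_pos"],lamp(s["eef_pos"]),s["force"],s["force"][:2]@U)
im,d,K,M=cam("wrist"); save("w6",im)
P=cloud(d,K,M); L=lamp(P); Z=P[...,2]
m=(d>0)&(Z>61)&(Z<70)&(abs(L[...,1])<28)&(abs(L[...,0]+15)<15); q=L[m]; print(len(q),q.min(0),q.max(0))
m=(d>0)&(Z>48)&(Z<53)&(abs(L[...,1])<40); q=L[m]; print(len(q),np.percentile(q[:,0],[.5,99.5]))
E
```

```text
19.925 [592.34566452 -10.47195338  56.5945557 ] [-32.42843596  -1.19675705] [0.71656257 0.22829588 0.25342967] 0.13676895755671825
491 [-21.94169619 -27.55966866] [-13.90634443  27.92875875]
10009 [-51.73465871  35.04981166]
```

View pics/w6.png

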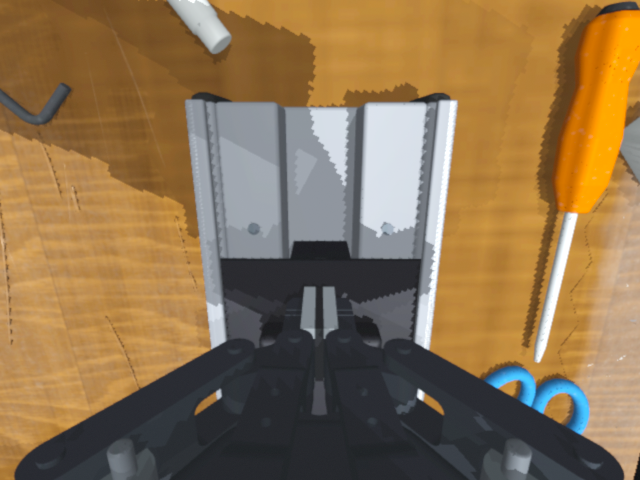

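Cover nearly home: rear edge at row 260, about 7–8 mm of travel left. Creep the last part.

>>> play_rows --series '[[[0.1, -0.18, 0, 0, 0, 0, 1], [0.1, -0.18, 0, 0, 0, 0, 1], [0.1, -0.18, 0, 0, 0, 0, 1], [0.05, -0.09, 0, 0, 0, 0, 1], [0, 0, 0, 0, 0, 0, 1]]]'

```text
clock: 20.6
eef_pos: [594.9, -15.2, 56.5]
tool_rot: [-3.141, 0.0, 2.065]
force: [-1.9, 1.1, 0.0]
width: 0.3
gripper_force: 1.1
```

>>> play_rows --series '[[[0.05, -0.09, 0, 0, 0, 0, 1], [0, 0, 0, 0, 0, 0, 1]]]'

```text
clock: 20.85
eef_pos: [595.2, -15.8, 56.6]
tool_rot: [-3.141, -0.0, 2.065]
force: [-3.5, 1.6, 0.0]
width: -0.0
gripper_force: 1.9
```

>>> play_rows --series '[[[0.05, -0.09, 0, 0, 0, 0, 1], [0, 0, 0, 0, 0, 0, 1]]]'

```text
clock: 21.1
eef_pos: [595.2, -15.8, 56.6]
tool_rot: [-3.14, -0.002, 2.066]
force: [-3.9, 3.7, 1.9]
width: -0.3
gripper_force: 2.9
```

```bash
python3 - <<'E'
from h import *
s=ctrl.read_state(); print(s["clock"],s["eef_pos"],lamp(s["eef_pos"]),s["force"],s["force"][:2]@U)
im,d,K,M=cam("wrist"); save("w7",im)
P=cloud(d,K,M); L=lamp(P); Z=P[...,2]
m=(d>0)&(Z>61)&(Z<70)&(abs(L[...,1])<28)&(abs(L[...,0]+10)<14); q=L[m]; print(len(q),q.min(0),q.max(0))
m=(d>0)&(Z>48)&(Z<53)&(abs(L[...,1])<40); q=L[m]; print(len(q),np.percentile(q[:,0],[.5,99.5]))
E
```

```text
21.1 [595.20720081 -15.77792733  56.56933032] [-26.40005662  -1.17695652] [-3.93389877  3.7228908   1.92995381] -5.138471173705666
553 [-16.11832547 -27.42411535] [-8.5011817  27.84800843]
10193 [-46.44355568  40.94288682]
```

>>> play_rows --series '[[[0.1, -0.18, 0, 0, 0, 0, 1], [0, 0, 0, 0, 0, 0, 1]]]'

```text
clock: 21.4
eef_pos: [595.3, -15.9, 56.5]
tool_rot: [-3.14, -0.004, 2.067]
force: [-6.8, 6.5, 3.0]
width: -0.0
gripper_force: 4.6
```

>>> play_rows --series '[[[0.1, -0.18, 0, 0, 0, 0, 1], [0, 0, 0, 0, 0, 0, 1]]]'

```text
clock: 21.65
eef_pos: [595.3, -16.0, 56.5]
tool_rot: [-3.139, -0.006, 2.068]
force: [-9.4, 8.7, 5.3]
width: 0.1
gripper_force: 6.4
```

>>> play_rows --series '[[[0.1, -0.18, 0, 0, 0, 0, 1], [0, 0, 0, 0, 0, 0, 1], [0, 0, 0, 0, 0, 0, 1]]]'

```text
clock: 22.02
eef_pos: [595.3, -16.0, 56.6]
tool_rot: [-3.138, -0.008, 2.069]
force: [-11.2, 12.4, 7.1]
width: -0.2
gripper_force: 8.2
```

>>> play_rows --series '[[[-0.3, 0.6, 0, 0, 0, 0, 1], [-0.5, 0.9, 0, 0, 0, 0, 1], [0, 0, 3, 0, 0, 0, 1], [0, 0, 4, 0, 0, 0, 1], [-1, 1.9, 4, 0, 0, 0, 1], [-2, 3.5, 4, 0, 0, 0, 1], [-2, 3.5, 0, 0, 0, 0, 1], [0, 0, 0, 0, 0, 0, 1], [0, 0, 0, 0, 0, 0, 1]]]'

```text
clock: 23.15
eef_pos: [542.3, 80.6, 206.9]
tool_rot: [3.141, 0.002, 2.064]
force: [0.2, -0.1, -0.1]
width: 0.1
gripper_force: 0.0
```

```bash
python3 - <<'E'
from h import *
for c in ["wrist","top"]:
    im,d,K,M=cam(c); save("z"+c,im)
    P=cloud(d,K,M); L=lamp(P); Z=P[...,2]
    m=(d>0)&(Z>61)&(Z<72)&(abs(L[...,1])<35)&(abs(L[...,0]+10)<25); print(c,"bar",m.sum(),rect(L[m])[:3])
    m=(d>0)&(Z>46)&(Z<54)&(abs(L[...,1])<15); q=L[m]; print("cover",np.percentile(q[:,0],[.5,99.5]))
    m=(d>0)&(Z>54.5)&(Z<66)&(abs(L[...,1])>46)&(abs(L[...,1])<56)&(abs(L[...,0])<150); print("rails",rect(L[m])[:3], np.percentile(L[m][:,0],[.5,99.5]))
    for n,z in [("cover_bar",60),("lamp",0)]:
        for r in place_of(n,c)[:1]: print(n,r["p"],r["pixel"],lamp(atz(r["pixel"],K,M,z)))
    if c=="wrist":
        s=5
E
```

```text
wrist bar 0 (array([0., 0.]), array([0., 0.]), 0.0)
cover [39.19891159 82.47794957]
rails (array([-64.1,   0.4]), array([106.2, 112.2]), 89.89) [-119.87748035   -9.81094648]
top bar 199 (array([-8.8, -0. ]), array([ 9.9, 54.8]), 0.08)
cover [-44.05726118 635.32146346]
rails (array([3.7, 0.6]), array([244.3, 109.9]), 0.23) [-117.13527639  123.95683969]
cover_bar 0.73 [263.0, 198.2] [-14.11816195   1.37320735]
lamp 0.76 [274.5, 204.7] [-2.40823791 -4.21065557]
```

View pics/zwrist.png

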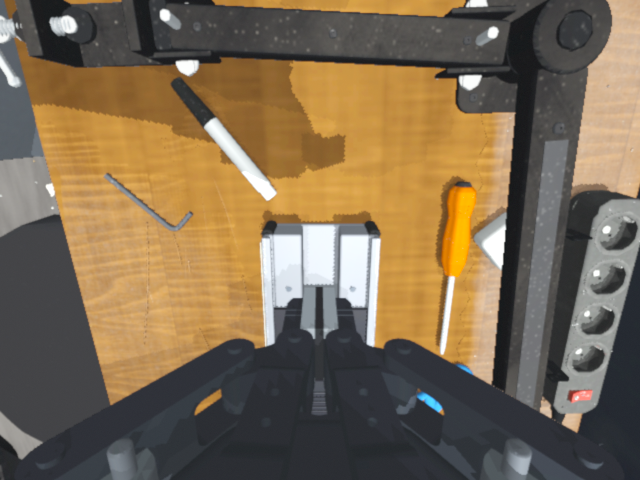

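The fingers hide the cover here (dark front at (320,320)). One more look from over the head end.

>>> play_rows --series '[[[1.8, -3.3, 0, 0, 0, 0, 1], [1.8, -3.3, 0, 0, 0, 0, 1], [1.8, -3.3, 0, 0, 0, 0, 1], [1.8, -3.3, 0, 0, 0, 0, 1], [1.8, -3.3, 0, 0, 0, 0, 1], [1.8, -3.3, 0, 0, 0, 0, 1], [1.8, -3.3, 0, 0, 0, 0, 1], [0, 0, 0, 0, 0, 0, 1], [0, 0, 0, 0, 0, 0, 1]]]'

```text
clock: 24.58
eef_pos: [666.9, -148.7, 206.2]
tool_rot: [-3.141, -0.001, 2.065]
force: [-1.0, 1.2, -0.2]
width: -0.0
gripper_force: 0.0
```

```bash
python3 - <<'E'
from h import *
s=ctrl.read_state(); print(s["clock"],lamp(s["eef_pos"]))
im,d,K,M=cam("wrist"); save("z2",im)
P=cloud(d,K,M); L=lamp(P); Z=P[...,2]
m=(d>0)&(Z>61)&(Z<72)&(abs(L[...,1])<35)&(abs(L[...,0]+10)<25); print("bar",m.sum(),rect(L[m])[:3])
m=(d>0)&(Z>46)&(Z<54)&(abs(L[...,1])<25)&(abs(L[...,0])<100); print("cover",np.percentile(L[m][:,0],[.5,99.5]))
m=(d>0)&(Z>54.2)&(Z<62)&(abs(L[...,1])<30)&(L[...,0]>60)&(L[...,0]<130);  print("head",np.percentile(L[m][:,0],[.5,99.5]) if m.any() else 0)
m=(d>0)&(Z<45)&(abs(L[...,1])<40)&(L[...,0]>30)&(L[...,0]<100); print("gap px",m.sum())
E
```

```text
24.575 [124.61003509  -0.69351248]
bar 1170 (array([-9.7,  0.8]), array([10.1, 55.7]), 0.08)
cover [-43.70747267  89.96134621]
head [ 90.50379438 123.53075112]
gap px 24
```

View pics/z2.png

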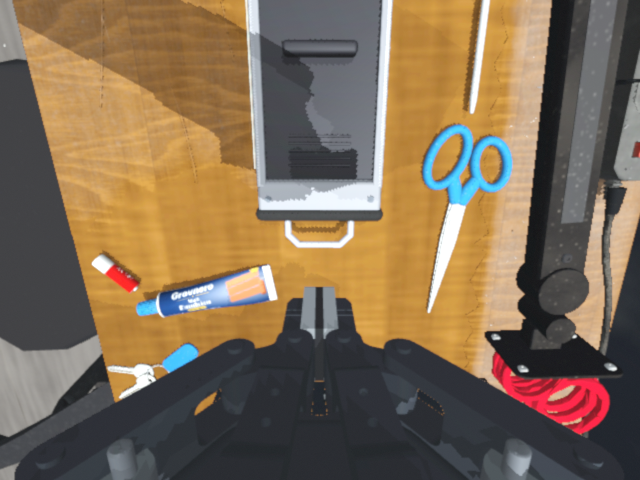

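The cover closes flush against the head (edge at row 182, no visible gap) and the arm is clear, so I hand in.

```bash
python3 -c "
from cell import workorder
print(workorder.finish_job())"
```

```text
the job is handed in; nothing more can be done
None
```

I handed the job in at about 24.6 s: both cells lie in line in the trough with their buttons towards the head, and the cover measured home within about 1 mm with the arm clear, but no verdict came back.

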